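# Fit the bench pin and clamp it

### The job

Fit the wooden bench pin into the steel holder on the jeweller's bench: slide its tenon straight into the slot until you feel it bed firmly on the hidden cushioned stop, pressing the cushion in a little but never ramming or forcing it. Then, with the pin left home, press the holder's clamp lever down flat, and leave the tools around it where they are.

Things in the scene. Friction and masses are not known exactly. Their poses are not given: they have to be found in the camera images.
- pin_center (a point): centre of the bench pin's thick body. Bare wood, 120 g, lying flat: body 75 long x 44 wide x 34 high mm with a V notch in its -x end, and a smaller tenon (32 wide x 20 high) sticking out 70 mm from its +x end, on the same axis. The point is the middle of the thick body, 17 mm above its underside. +x points to the tenon, y across the 44 mm width (the grip), z up; fits either way up
- pin_tip (a point): centre of the tenon's end face, 107.5 mm along +x from pin_center, same axes
- holder: dark steel block fixed to the bench, 90 long x 80 wide x 85 mm high, on a 120 mm wide foot plate; origin at bench height under the slot's mouth, +x runs level into the slot, z up; clamp lever on its roof. A 24 mm wide apron sticks out 67 mm in front, under the slot, its top 41.5 mm above the bench: it carries the pin's body (1.5 mm clear under a centred pin)
- slot_mouth (a point): centre of the slot's mouth, 60 mm above the bench, holder axes. Slot 34 wide x 22 high mm (1 mm clearance each side of the tenon), level, with a lead-in about 3 mm wider in its first 5 mm. It is blind: the hidden stop lies 30 to 60 mm in from the mouth, different each time, so the pin's thick body always stays outside
- stop (a joint): how far the hidden cushion stop at the blind end has been pushed in (m): 0 untouched, at most 0.008. It stays where it is pushed. It starts to give at about 4.5 N and takes about 9 N to press right in; beyond that it is solid. The tenon slides in the slot with only a newton or two of drag when it is in line
- lever (a joint): clamp lever angle (rad): 0 raised by 0.7 rad above level, 0.7 pressed flat. Stiff, stays where left; takes about 2 N at its pad. It hinges about the holder's x axis, 65 mm in from the mouth and 97 mm above the bench, and its arm points to the holder's +y
- lever_pad (a point): centre of the upper face of the lever's black finger pad (22 x 34 x 10 mm), 72 mm along the arm from the hinge; when flat this face is 102 mm above the bench
- clamp_center (a point): the wooden ring clamp's centre; 100 x 30 x 30 mm (no tenon, no notch), steel band round its middle, lying flat; a bystander that may lie where the bench pin could be. Leave it alone
- mandrel: steel tapered ring mandrel standing upright on its 38 mm foot, 200 mm high; origin under its foot. Bystander
- bottle: glass bottle, 60 mm across, 190 mm high; origin under its foot. Bystander
- bowl: steel bowl, 120 mm across, 40 mm high; origin under its foot. Bystander
- hammer: small hammer, 220 mm, lying flat. Bystander
- handpiece: black rotary handpiece, 155 mm long, 26 mm thick, lying flat. Bystander
- cup: clear plastic cup, 80 mm across, 100 mm high; origin under its foot. Bystander
Not all that is in view belongs to the job. Leave any purple or red look-alike of the holder alone.

How it is judged:
By the outcome, as a careful person would: the job done as asked, in the order asked, and still so for the second after the job is handed in, with the robot touching nothing.
It also fails if it takes over 72 s, if anything falls off the work surface, if the arm or the gripper's body presses on something with over 40 N, if the wrist force passes 120 N, or if a joint passes its speed limit or range.

### The arm

A 6-joint arm with a two-finger parallel gripper is mounted at the origin on the work surface. World frame = base frame: x ahead of the robot, y to its left, z up, the work surface at z = 0. Lengths are in m, angles in degrees, forces in N, time in s.
With the tool pointing down it reaches from about 0.375 to 0.9 m from the base axis. Payload 3.1 kg.
Tool frame: the origin (TCP) lies between the finger pads; the fingertips stand 19 mm ahead of it and the grasp point (between the pads) is the TCP; z points along the fingers, x is the direction in which the jaws open and shut, and the axes are right-handed (so a half turn about z gives the same grasp; the last joint's range is limited). The gripper opens to 87 mm and grips with 3 to 60 N. Pads are 19 mm wide; open, the fingers measure 117 mm over their backs; the gripper's body (75 mm by 190 mm) begins 51 mm behind the grasp point.
Start: joints at [56.58, 30.224, 82.088, -0, 67.689, -10.227], TCP at [0.246, 0.574, 0.242] pointing down, gripper open.
Joint ranges: [-176.69, 176.69], [-43.24, 126.21], [12.49, 139.97], [-82, 262], [0, 151.66], [-163.58, 163.58]. Speed limits (degrees/s): [159.86, 159.86, 180, 180, 180, 180].

### API

Orientations are given as a 3x3 rotation matrix whose columns are the frame's x, y, z axes.
In Python, from rig import read_state, capture, camera_info, hand_in, spot_in, silhouettes gives the robot as it stands.
- The arm moves only by the shell command python3 -m jog 'ROWS'. ROWS is text: rows parted by semicolons, each of 7 numbers parted by spaces: the shift along the tool's x, y, z in m, then the turn, a rotation vector about the tool's x, y, z in degrees, then the opening, from 0 (shut) to 1 (fully open). A call has 1 to 8 rows; each row is the pose to reach, as a shift and turn from the pose commanded when the call began, along the tool's axes at that moment; what a row does not reach only later rows make up. A row lasts 1/8 s, in which the tool goes at most 62.5 mm and 10.7 degrees, less where a joint would pass 70% of its speed; a pose out of reach is approached as far as the arm can. A call with a gripper value outside its range is refused whole. The fingers move at their own pace and stop on an object; the grip force is fixed at half the most. Time passes only in rows, so rows that repeat a pose let the fingers close. It gives the time, the measured TCP pose, the force and the opening at its end, in the units of the state.
- read_state(): the state, without advancing time (a new reading comes with each control period).
- capture(name): name is "scene" or "top" or "wrist"; returns (picture, depth): 400x640x3 uint8, red, green, blue; 400x640 float32, m along the optical axis (not along the pixel's ray), 0 where there is no reading.
- camera_info(name): a dict with "vfov" (degrees; the focal length in pixels is half the picture's height over the tangent of half this angle, whatever the lens; pixels are square), "cx", "cy" (the principal point, pixels), "dist" ([k1, k2, p1, p2, k3] as OpenCV has them; the pictures are not rectified), "R" (3x3) and "t" (3): a world point X has camera coordinates R X + t; the wrist camera has in their place "tool_from_camera" (4x4, takes a point from camera to tool coordinates, whose origin is the TCP and whose axes are the tool frame's). Camera axes: x right, y down, z forward; pixel columns grow to the right and rows downward; lengths in m; the calibration is good to about 2 mm. A picture is of the moment at which its call begins: read the wrist's pose just before it. camera_info takes no time and is no camera call.
- hand_in(): hands the job in, once; it reports no verdict.
Trained networks look in the newest picture that a camera, given by its name, has taken for a name from the list of things; names that differ only in an ending like _2 or _b are one class to them, and where a whole thing is asked for, a point or a joint stands for the part that bears it (a point fixed in the world has none). Each returns a list of dicts, best first, with "score" (0 to 1); they miss things now and then, are a little off and sometimes report something else, mostly with a low value. They report only what shows in the picture. A call takes as long as a camera call. They do not tell look-alikes from the thing itself.
- spot_in(label, camera): "centre" ([x, y, z] in m, in world coordinates, good to about 4 mm: the middle of the surface that is visible of it).
- silhouettes(label, camera): "region" (400x640 bool, what is visible of it).
The state is a dict: "time_s": time; "joint_positions": joint angles; "qvel": joint speeds; "tau": joint torques, N m; "position": TCP position; "tcp_rot": TCP orientation; "force": force on the tool from outside, world axes, zero at the start; "moment": the same for the moment, N m; "opening": opening from 0.0 (shut) to 1.0 (fully open).
Only numpy, scipy, OpenCV 4.12 (cv2) and the standard library are available. Lean on these libraries where they do the work, as an engineer would, in place of code of your own. Each camera call takes 0.05 s, during which the arm holds its last target.

## Working session

There is one attempt and no reset: what is moved stays moved. The work goes in short steps, Python scripts to look and compute and a shell command to move; the robot and the scene stay as the last step left them, time stands still between calls to the robot, and variables do not carry over. Pictures are saved under pics/ and viewed, and the job is handed in when it is done.

```bash
mkdir -p pics; ls
python3 - <<'E'
from rig import *
import cv2,numpy as np
s=read_state();print({k:np.round(v,3).tolist() for k,v in s.items()})
for c in("scene","top"):
    p,d=capture(c);cv2.imwrite(f"pics/{c}0.png",p[:,:,::-1]);np.save(f"{c}0.npy",d)
    i=camera_info(c);print(c,i)
    for l in("pin_center","holder","lever_pad","clamp_center"):
        for r in spot_in(l,c)[:3]:print(l,round(r['score'],2),np.round(r['centre'],3))
E
```

```text
pics
{'time_s': 0.0, 'joint_positions': [56.58, 30.279, 82.156, 0.002, 67.687, -10.228], 'qvel': [-0.022, 0.028, 0.005, 0.023, -0.044, 0.019], 'tau': [-0.0, -44.005, -17.659, 0.063, 0.058, -0.0], 'position': [0.246, 0.574, 0.241], 'tcp_rot': [[0.394, 0.919, -0.001], [0.919, -0.394, -0.002], [-0.002, -0.0, -1.0]], 'force': [-0.162, -0.208, -0.644], 'moment': [0.016, -0.003, 0.017], 'opening': 1.001}
scene {'vfov': 55.248954043214844, 'cx': 312.8627613714185, 'cy': 205.3441651278463, 'dist': array([-0.03755217,  0.        ,  0.        ,  0.        ,  0.        ]), 'R': array([[ 0.73350624,  0.67968188, -0.00107092],
       [ 0.54903152, -0.59343695, -0.58855499],
       [-0.40066568,  0.43112079, -0.80845648]]), 't': array([-0.37156298, -0.21168319,  1.4785037 ])}
pin_center 0.95 [ 0.482 -0.271  0.026]
holder 0.86 [ 0.26  -0.323  0.068]
holder 0.78 [0.326 0.346 0.06 ]
holder 0.59 [0.629 0.027 0.067]
lever_pad 0.68 [0.629 0.092 0.134]
lever_pad 0.52 [0.322 0.415 0.136]
lever_pad 0.45 [ 0.244 -0.271  0.139]
clamp_center 0.85 [0.484 0.241 0.026]
clamp_center 0.31 [0.704 0.36  0.027]
top {'vfov': 57.136931492989554, 'cx': 318.74610866337486, 'cy': 207.7749007326759, 'dist': array([0.02228696, 0.        , 0.        , 0.        , 0.        ]), 'R': array([[-0.02781611, -0.99958207,  0.00787099],
       [-0.99695557,  0.02716753, -0.07308564],
       [ 0.07284126, -0.00987998, -0.99729461]]), 't': array([0.00863965, 0.48243944, 0.97343045])}
pin_center 0.82 [ 0.468 -0.263  0.03 ]
holder 0.8 [0.317 0.353 0.085]
holder 0.63 [ 0.238 -0.302  0.086]
holder 0.55 [0.611 0.045 0.087]
lever_pad 0.73 [ 0.245 -0.265  0.138]
lever_pad 0.67 [ 0.471 -0.26   0.023]
lever_pad 0.56 [0.63  0.096 0.13 ]
clamp_center 0.97 [0.475 0.246 0.027]
```

View pics/scene0.png

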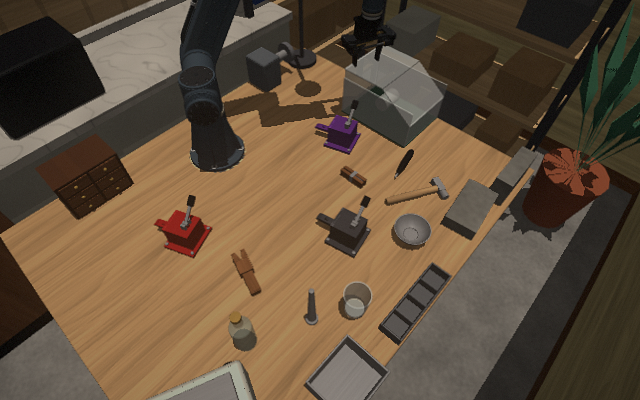

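View pics/top0.png

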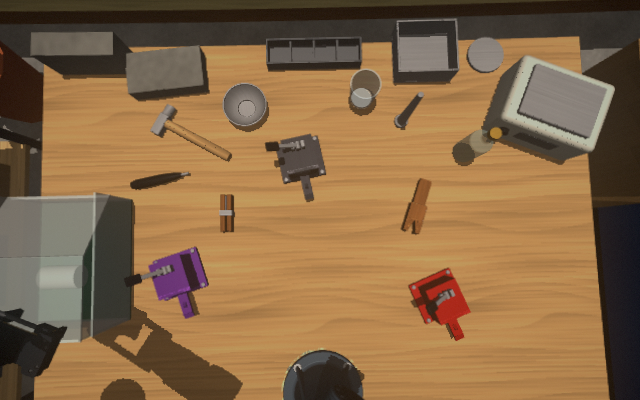

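The grey holder is at top-view pixel (300,165), with its apron toward the robot. The pin is at (418,205), notch end at the bottom and tenon up. The clamp with the steel band is at (227,212), and the red and purple holders are decoys. Next I'll get the poses from depth.

```bash
cat > h.py <<'E'
from rig import *
import cv2,numpy as np
def cloud(name,d,state=None,mask=None):
    i=camera_info(name);h,w=d.shape
    f=h/2/np.tan(np.radians(i['vfov'])/2);K=np.array([[f,0,i['cx']],[0,f,i['cy']],[0,0,1]])
    v,u=np.nonzero((d>0) if mask is None else (d>0)&mask)
    n=cv2.undistortPoints(np.stack([u,v],1).astype(np.float64)[:,None],K,np.array(i['dist']))[:,0]
    z=d[v,u];P=np.c_[n*z[:,None],z]
    if 'R' in i: W=(P-np.array(i['t']))@np.array(i['R'])
    else:
        T=np.array(i['tool_from_camera']);Q=P@T[:3,:3].T+T[:3,3]
        W=Q@np.array(state['tcp_rot']).T+np.array(state['position'])
    return W,u,v
def rect(P):
    r=cv2.minAreaRect((P[:,:2]*1000).astype(np.float32));return np.round(r[0],1),np.round(r[1],1),round(r[2],1)
E
python3 - <<'E'
from h import *
for c in("scene","top"):
    d=np.load(c+"0.npy");W,u,v=cloud(c,d)
    def crop(x,y,r,z0,z1): 
        m=(np.hypot(W[:,0]-x,W[:,1]-y)<r)&(W[:,2]>z0)&(W[:,2]<z1);return W[m]
    print(c,'table z',np.median(crop(.45,0,.05,-.05,.02)[:,2]))
    p=crop(.47,-.265,.1,.012,.06);print('pin',len(p),rect(p),p[:,2].max())
    for z0,z1 in((.022,.03),(.03,.04)):
        q=p[(p[:,2]>z0)&(p[:,2]<z1)];print(z0,len(q),q.mean(0),rect(q))
    p=crop(.61,.03,.09,.075,.095);print('roof',len(p),rect(p),np.median(p[:,2]))
    p=crop(.56,.02,.1,.034,.048);print('apron',len(p),rect(p))
    p=crop(.61,.05,.12,.11,.16);print('lever',len(p),p.mean(0),p.min(0),p.max(0))
    p=crop(.61,.05,.12,.004,.014);print('foot',len(p),rect(p))
print(camera_info('wrist'))
E
```

```text
scene table z -0.0005715114539710092
pin 537 (array([ 483.9, -270.2]), array([ 41.2, 148.8]), 70.4) 0.03813817439390016
0.022 231 [ 0.51535473 -0.28186782  0.02627627] (array([ 490.1, -270.8]), array([ 39.5, 136.2]), 72.7)
0.03 272 [ 0.45616735 -0.26032229  0.03335831] (array([ 476.1, -267.4]), array([ 41.1, 132.3]), 70.4)
roof 618 (array([616.7,  42.2]), array([91.2, 82.7]), 12.2) 0.0842498255564335
apron 175 (array([581. ,  16.6]), array([ 41.9, 154.6]), 77.8)
lever 120 [0.62747678 0.09418113 0.13401231] [0.61338297 0.05786587 0.11053028] [0.63727778 0.11888769 0.15148882]
foot 340 (array([612.1,  52.5]), array([208.7, 222.9]), 16.9)
top table z 0.00010570525156760108
pin 835 (array([ 482.8, -268.9]), array([ 44.7, 147. ]), 70.4) 0.03944688725398719
0.022 337 [ 0.51066889 -0.27791721  0.02684675] (array([ 483.5, -267. ]), array([ 40. , 147.1]), 71.1)
0.03 442 [ 0.45411908 -0.25914181  0.03395461] (array([ 477. , -266.8]), array([ 44.7, 133.8]), 70.4)
roof 1001 (array([616.5,  42.6]), array([91.4, 79.9]), 11.6) 0.08525411304955118
apron 256 (array([543.4,  22.7]), array([71.1, 75.4]), 16.8)
lever 173 [0.62603991 0.09501215 0.13547316] [0.6132071  0.05794316 0.11013885] [0.63829362 0.12021414 0.15101039]
foot 490 (array([607.5,  42.9]), array([211.4, 221.1]), 49.3)
{'vfov': 69.47679242598662, 'cx': 319.9199181280183, 'cy': 202.0766168452437, 'dist': array([0.01549577, 0.        , 0.        , 0.        , 0.        ]), 'tool_from_camera': array([[ 9.99999520e-01, -9.12048368e-04, -3.58449305e-04,
        -2.78001971e-04],
       [ 9.77117919e-04,  9.55832393e-01,  2.93910669e-01,
        -8.03688376e-02],
       [ 7.45567114e-05, -2.93910878e-01,  9.55832825e-01,
        -1.43575743e-01],
       [ 0.00000000e+00,  0.00000000e+00,  0.00000000e+00,
         1.00000000e+00]])}
```

Run:
```python
from h import *
for c in("scene","top"):
    W,u,v=cloud(c,np.load(c+"0.npy"))
    for y in (.3,.4,.5,.6,.7):
        print(c,y,[ (round(float(np.percentile(q[:,2],95)),2) if len(q)>5 else None) for x in np.arange(.15,.75,.1) for q in [W[(abs(W[:,0]-x)<.05)&(abs(W[:,1]-y)<.05)]]])
s=read_state();R=np.array(s['tcp_rot']);p=np.array(s['position'])
for t in ([.25,.55,.36],[.46,.2,.36],[.43,-.25,.22]): print(np.round(R.T@(np.array(t)-p),3))
p,d=capture('wrist');cv2.imwrite('pics/w0.png',p[:,:,::-1])
```

```text
scene 0.3 [0.0, 0.08, 0.08, 0.03, 0.0, 0.03]
scene 0.4 [0.0, 0.09, 0.15, 0.0, 0.02, 0.0]
scene 0.5 [0.33, 0.44, 0.21, 0.18, 0.14, 0.0]
scene 0.6 [0.0, 0.45, 0.32, 0.19, 0.12, 0.0]
scene 0.7 [None, 0.33, 0.21, 0.19, 0.14, 0.0]
top 0.3 [0.0, 0.08, 0.09, 0.03, 0.0, 0.03]
top 0.4 [0.0, 0.09, 0.15, 0.0, 0.02, 0.02]
top 0.5 [0.33, 0.36, 0.21, 0.18, 0.15, 0.0]
top 0.6 [0.0, 0.31, 0.21, 0.19, 0.12, 0.0]
top 0.7 [0.0, 0.21, 0.21, 0.19, 0.12, 0.0]
[-0.021  0.013 -0.118]
[-0.26   0.344 -0.118]
[-0.685  0.494  0.022]
```

View pics/w0.png

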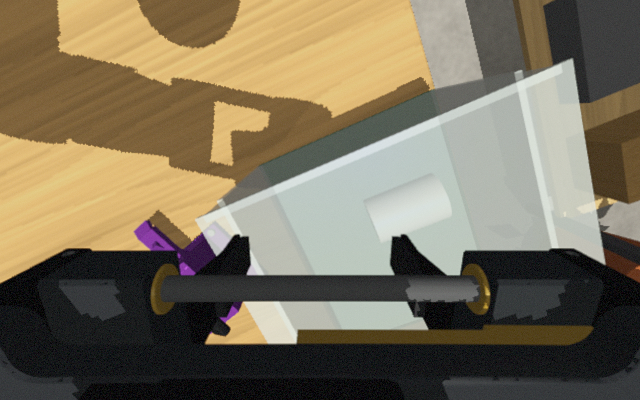

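The wrist view shows a clear tank, about 0.21 m high, right under the gripper. I'll lift first, then go across.

```bash
python3 -m jog '0 0 -0.06 0 0 0 1; -0.01 0.01 -0.118 0 0 0 1; -0.05 0.06 -0.118 0 0 0 1; -0.09 0.11 -0.118 0 0 0 1; -0.13 0.16 -0.118 0 0 0 1; -0.17 0.22 -0.118 0 0 0 1; -0.21 0.28 -0.118 0 0 0 1; -0.25 0.335 -0.118 0 0 0 1'
python3 - <<'E'
from h import *
s=read_state();R=np.array(s['tcp_rot']);p=np.array(s['position']);print(p)
for t in ([.5,.033,.30],[.43,-.25,.22]): print(np.round(R.T@(np.array(t)-p),3))
E
```

```text
time_s: 1.55
position: [0.4412, 0.236, 0.3599]
tcp_rot: [[0.394, 0.919, 0.001], [0.919, -0.394, 0.0], [0.001, 0.001, -1.0]]
force: [1.3, 0.1, -0.1]
opening: 1.001
[0.44123801 0.23604756 0.35993819]
[-0.164  0.134  0.06 ]
[-0.451  0.181  0.14 ]
```

```bash
python3 -m jog '-0.04 0.05 0.0 0 0 0 1; -0.08 0.1 0.02 0 0 0 1; -0.12 0.15 0.04 0 0 0 1; -0.143 0.19 0.06 0 0 0 1; -0.143 0.19 0.06 0 0 0 1'
cat > look.py <<'E'
from h import *
import sys
s=read_state();p,d=capture('wrist');n=sys.argv[1];cv2.imwrite(f'pics/{n}.png',p[:,:,::-1])
W,u,v=cloud('wrist',d,s);print(s['position'],s['qvel'][:3])
np.savez(n,W=W,u=u,v=v,p=p,pos=s['position'],R=s['tcp_rot'])
E
python3 look.py w1
```

```text
time_s: 2.17
position: [0.5598, 0.028, 0.2974]
tcp_rot: [[0.399, 0.917, -0.003], [0.917, -0.399, -0.0], [-0.001, -0.002, -1.0]]
force: [0.2, 1.5, 0.4]
opening: 0.999
[0.559815   0.02796959 0.29742136] [ 3.49899391 -2.94435532  1.52702282]
```

View pics/w1.png

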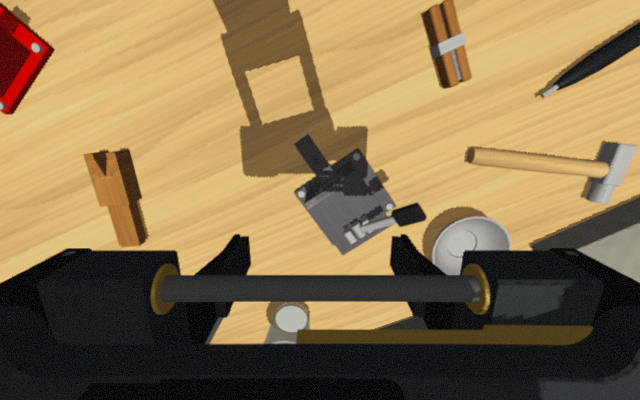

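The picture shows the grey holder at about (345,200) with its apron at (315,155) and lever pad at (408,215), and the pin at (118,195). I'll fit both.

```bash
cat > fit.py <<'E'
from h import *
import sys
D=np.load(sys.argv[1]+'.npz');W=D['W']
def crop(x,y,r,z0,z1): 
    m=(np.hypot(W[:,0]-x,W[:,1]-y)<r)&(W[:,2]>z0)&(W[:,2]<z1);return W[m]
def line(P):
    c=P[:,:2].mean(0);_,_,V=np.linalg.svd(P[:,:2]-c);return c,np.degrees(np.arctan2(V[0,1],V[0,0]))
print('table',np.median(crop(.45,-.1,.05,-.03,.03)[:,2]))
p=crop(.616,.042,.085,.079,.09);
if len(p):
    print('roof',len(p),rect(p),np.median(p[:,2]),line(p))
    a=crop(.535,.025,.06,.036,.047);print('apron',len(a),a.min(0),a.max(0),rect(a) if len(a) else 0)
    t=np.radians(12)
    for th in (10,11,12,13,14):
        t=np.radians(th);R=np.array([[np.cos(t),np.sin(t)],[-np.sin(t),np.cos(t)]])
        q=p[:,:2]@R.T;qa=a[:,:2]@R.T
        print(th,'roof x',np.percentile(q[:,0],[1,99]),'y',np.percentile(q[:,1],[1,99]),'apron x',np.percentile(qa[:,0],[1,99]),'y',np.percentile(qa[:,1],[1,99]))
    l=crop(.61,.08,.08,.105,.17);print('lever',len(l),l.min(0),l.max(0),l.mean(0))
p=crop(.47,-.265,.1,.012,.05)
if len(p):
    b=p[p[:,2]>.030];t=p[(p[:,2]<.03)&(p[:,2]>.023)]
    print('pin',len(p),rect(p),np.median(b[:,2]),np.median(t[:,2]))
    print('body',rect(b),b.mean(0),'ten',rect(t),line(t))
E
python3 fit.py w1
```

```text
table 0.00025665719933015696
roof 3469 (array([616.1,  42.5]), array([90.9, 80.1]), 11.2) 0.0854651696152601 (array([0.60945836, 0.0409577 ]), np.float64(-19.00125835651738))
apron 908 [ 0.50365353 -0.00496563  0.03605344] [0.57974255 0.07234738 0.04696869] (array([538.9,  27.1]), array([68.4, 78.8]), 11.3)
10 roof x [0.56914256 0.65836569] y [-0.1043315  -0.02589937] apron x [0.50211046 0.56996905] y [-0.09670633 -0.03486488]
11 roof x [0.56802498 0.65704254] y [-0.11504833 -0.0364625 ] apron x [0.50081205 0.56825107] y [-0.10663846 -0.04478247]
12 roof x [0.56651216 0.65572536] y [-0.12578219 -0.04695848] apron x [0.49942595 0.56708828] y [-0.1165381  -0.05468642]
13 roof x [0.5648031  0.65407498] y [-0.13646508 -0.05745154] apron x [0.49789871 0.5660753 ] y [-0.12640224 -0.06457371]
14 roof x [0.56279912 0.65228632] y [-0.14722947 -0.06772766] apron x [0.49621367 0.56480449] y [-0.13622788 -0.07444133]
lever 965 [0.61077949 0.02905799 0.10500743] [0.64590601 0.12225752 0.15166604] [0.62556954 0.0900226  0.13223885]
pin 3311 (array([ 480.6, -269.6]), array([ 46.2, 147.7]), 69.9) 0.03423379993386633 0.027264420918097276
body (array([ 447.9, -257.4]), array([46.2, 77.7]), 70.5) [ 0.44965667 -0.25696143  0.03410907] ten (array([ 481.9, -266.3]), array([ 40.9, 147.8]), 71.0) (array([ 0.50093376, -0.27252598]), np.float64(-24.662937217600547))
```

```bash
cat > to.py <<'E'
from h import *
import sys
s=read_state();R=np.array(s['tcp_rot']);p=np.array(s['position'])
yaw=np.degrees(np.arctan2(R[1,1],R[0,1]));print('pos',p.round(4),'heading',yaw.round(2),'tool z',R[:,2].round(4),'F',np.round(s['force'],1),'M',np.round(s['moment'],2),'op',round(s['opening'],3),'t',s['time_s'])
for a in sys.argv[1:]:
    t=np.array([float(x) for x in a.split(',')]);print(a,'->',np.round(R.T@(t[:3]-p),4),'turn z',round(yaw-t[3],2) if len(t)>3 else '')
E
python3 to.py .4485,-.2575,.16,-19.8
```

```text
pos [0.5588 0.03   0.2984] heading -23.39 tool z [-2.5e-03  7.0e-04 -1.0e+00] F [-0.9  1.3  0.1] M [-0.01 -0.02 -0.  ] op 0.999 t 2.225
.4485,-.2575,.16,-19.8 -> [-0.3076  0.0132  0.1384] turn z -3.59
```

```bash
python3 -m jog '-0.06 0 0.0 0 0 -1 1; -0.12 0.004 0.0 0 0 -2 1; -0.18 0.008 0.02 0 0 -3 1; -0.24 0.013 0.04 0 0 -3.5 1; -0.29 0.013 0.08 0 0 -3.5 1; -0.308 0.013 0.138 0 0 -3.5 1; -0.308 0.013 0.138 0 0 -3.5 1; -0.308 0.013 0.138 0 0 -3.5 1'
python3 look.py w2; python3 fit.py w2; python3 to.py .4485,-.2575,.023,-19.8
```

```text
time_s: 3.22
position: [0.4504, -0.2559, 0.1631]
tcp_rot: [[0.336, 0.942, 0.002], [0.942, -0.336, -0.001], [-0.0, 0.002, -1.0]]
force: [1.3, 0.2, 0.3]
opening: 1.002
[ 0.45035424 -0.25591601  0.16305767] [ 0.5735478  -1.83876706 -1.15035008]
table 0.0003466630560943207
pin 4351 (array([ 472.4, -267. ]), array([ 44. , 128.5]), 70.5) 0.034429192146552726 0.0274265436584768
body (array([ 448.2, -258.4]), array([44., 77.]), 70.5) [ 0.44955772 -0.2589121   0.03438433] ten (array([ 472.6, -266.5]), array([ 42. , 128.4]), 70.6) (array([ 0.50551506, -0.27878403]), np.float64(-19.21698290347179))
pos [ 0.4509 -0.2562  0.1638] heading -19.58 tool z [ 0.0032 -0.0024 -1.    ] F [ 0.6 -0.1  0.2] M [ 0.01  0.03 -0.  ] op 1.002 t 3.275
.4485,-.2575,.023,-19.8 -> [-0.0019 -0.0024  0.1408] turn z 0.22
```

View pics/w2.png

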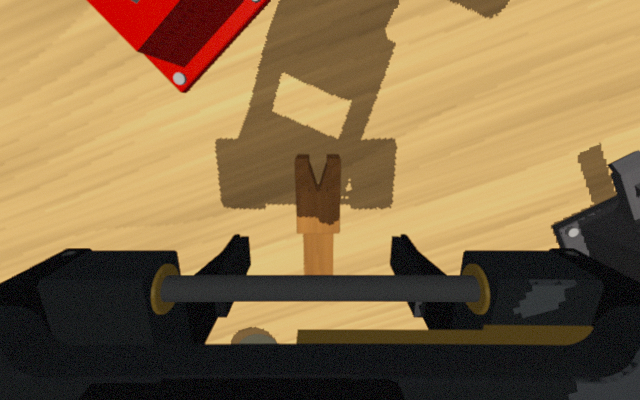

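The pin is centred under the gripper at (318,190), tenon forward. I'll go down and grip it 4 mm ahead of the body centre.

```bash
python3 -m jog '-0.003 0.002 0.05 0 0 0 1; -0.003 0.002 0.1 0 0 0 1; -0.003 0.002 0.13 0 0 0 1; -0.003 0.002 0.14 0 0 0 1; -0.003 0.002 0.14 0 0 0 1'
python3 to.py .452,-.2597,.024,-19.6
```

```text
time_s: 3.9
position: [0.4515, -0.2604, 0.0229]
tcp_rot: [[0.336, 0.942, 0.002], [0.942, -0.336, -0.002], [-0.001, 0.003, -1.0]]
force: [-0.3, -0.2, 0.2]
opening: 1.004
pos [ 0.4515 -0.2604  0.0229] heading -19.61 tool z [ 0.002  -0.0018 -1.    ] F [-0.3 -0.2  0.2] M [-0.04  0.02 -0.02] op 1.004 t 3.9
.452,-.2597,.024,-19.6 -> [ 0.0008  0.0002 -0.0011] turn z -0.01
```

```bash
python3 -m jog '0 0 0 0 0 0 0.4; 0 0 0 0 0 0 0.4; 0 0 0 0 0 0 0.4; 0 0 0 0 0 0 0.4; 0 0 0 0 0 0 0.4; 0 0 0 0 0 0 0.4;0 0 0 0 0 0 0.4'
python3 to.py
```

```text
time_s: 4.78
position: [0.4501, -0.2601, 0.0216]
tcp_rot: [[0.337, 0.941, -0.0], [0.941, -0.337, 0.0], [0.0, -0.0, -1.0]]
force: [0.8, 0.7, 1.9]
opening: 0.503
pos [ 0.4501 -0.2601  0.0216] heading -19.7 tool z [-1.e-04  2.e-04 -1.e+00] F [0.8 0.7 1.9] M [ 0.18 -0.    0.01] op 0.503 t 4.775
```

Gripped: opening 43.8 mm against the 44 mm body. Now I'll lift, turn and carry the pin in front of the slot.

```bash
python3 -m jog '0 0 -0.04 0 0 0 0; 0 0 -0.09 0 0 0 0; 0 0 -0.12 0 0 0 0; 0 0 -0.12 0 0 -10 0;0 0 -0.12 0 0 -20 0; 0 0 -0.12 0 0 -31 0; 0 0 -0.12 0 0 -31 0'
python3 to.py .430,.006,.1416,11.3
```

```text
time_s: 5.65
position: [0.4499, -0.2601, 0.1413]
tcp_rot: [[-0.194, 0.981, -0.001], [0.981, 0.194, 0.0], [0.0, -0.001, -1.0]]
force: [0.3, 0.9, -1.8]
opening: 0.507
pos [ 0.4499 -0.2601  0.1413] heading 11.2 tool z [-6.e-04  3.e-04 -1.e+00] F [ 0.3  0.9 -1.8] M [0.08 0.04 0.01] op 0.507 t 5.65
.430,.006,.1416,11.3 -> [ 2.649e-01  3.220e-02 -2.000e-04] turn z -0.1
```

```bash
python3 -m jog '0.05 0.00 0 0 0 0 0; 0.1 0.01 0 0 0 0 0; 0.15 0.02 0 0 0 0 0; 0.2 0.03 0 0 0 0 0; 0.24 0.032 0 0 0 0 0; 0.265 0.032 0 0 0 0 0; 0.265 0.032 0 0 0 0 0; 0.265 0.032 0 0 0 0 0'
python3 to.py .430,.006,.065,11.3
python3 - <<'E'
from h import *
for c in('scene','top'):
    s=read_state();p,d=capture(c);cv2.imwrite(f'pics/{c}1.png',cv2.resize(p[100:300,220:480,::-1] if c=='scene' else p[60:260,180:440,::-1],None,fx=3,fy=3,interpolation=cv2.INTER_CUBIC));np.savez(c+'1',p=p,d=d,pos=s['position'],R=s['tcp_rot'])
E
```

```text
time_s: 6.65
position: [0.4302, 0.0053, 0.1416]
tcp_rot: [[-0.195, 0.981, 0.001], [0.981, 0.195, -0.001], [-0.001, 0.001, -1.0]]
force: [-0.5, -0.4, -0.9]
opening: 0.502
pos [0.4302 0.0053 0.1416] heading 11.24 tool z [ 1.e-03 -5.e-04 -1.e+00] F [-0.5 -0.4 -0.9] M [0.06 0.04 0.03] op 0.502 t 6.65
.430,.006,.065,11.3 -> [ 0.0008 -0.0002  0.0766] turn z -0.06
```

View pics/scene1.png

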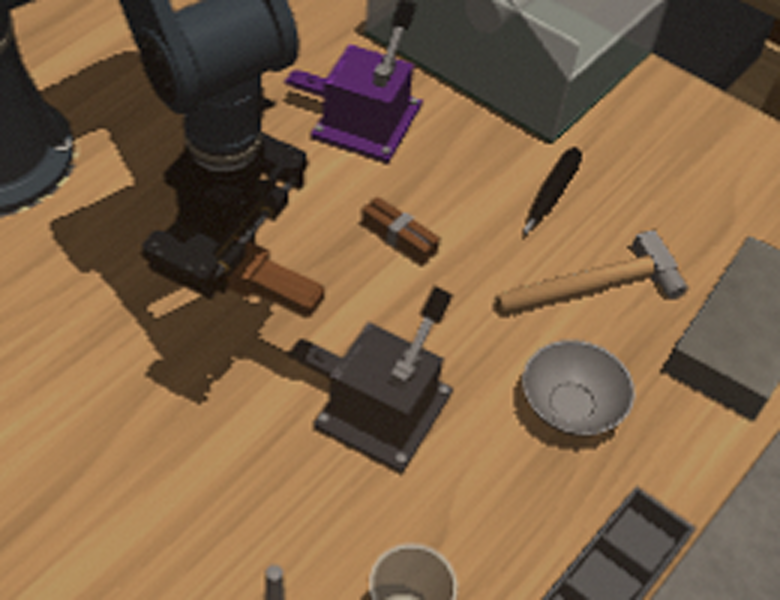

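View pics/top1.png

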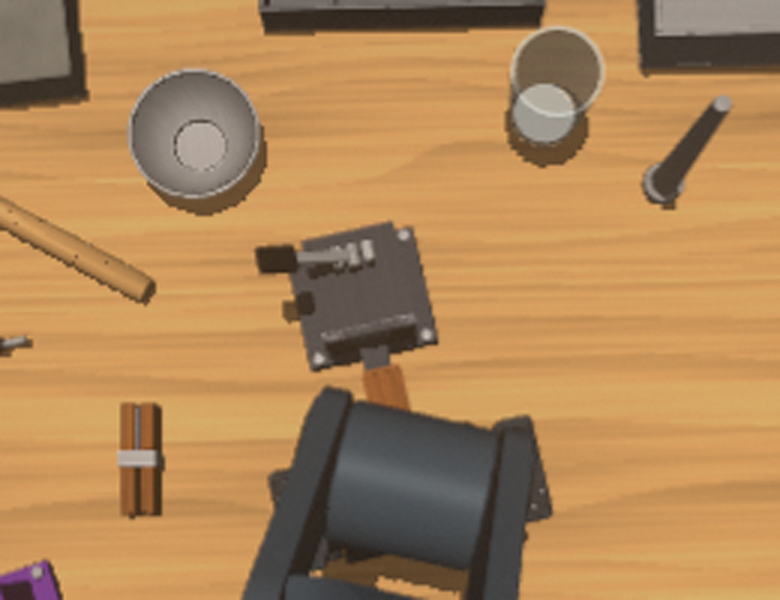

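Both views show the tenon level, aimed at the mouth and about above the apron. I'll measure the tenon in the tool frame.

Run:
```python
from h import *
for c in('scene','top'):
    D=np.load(c+'1.npz');W,u,v=cloud(c,D['d']);T=(W-D['pos'])@D['R']
    m=(abs(T[:,0])<.03)&(T[:,1]>.02)&(T[:,1]<.125)&(abs(T[:,2])<.02)
    q=T[m]*1000
    top=q[(q[:,2]<np.percentile(q[:,2],30)+3)&(q[:,1]>45)]
    print(c,len(q),'ymax',np.percentile(q[:,1],[90,97,99,100]).round(1))
    # level of tenon top vs y
    for y0 in range(30,110,10):
        w=q[(q[:,1]>y0)&(q[:,1]<y0+10)]
        if len(w)>4:print(y0,len(w),'x',w[:,0].min().round(1),w[:,0].max().round(1),'z',np.percentile(w[:,2],[5,30,50,80]).round(1))
    # roof
    m=(np.hypot(W[:,0]-.616,W[:,1]-.042)<.085)&(W[:,2]>.079)&(W[:,2]<.09);print('roof',rect(W[m]),np.median(W[m][:,2]))
```

```text
scene 382 ymax [100.1 105.1 105.7 106.1]
30 62 x -24.3 20.5 z [-13.3 -10.3  -5.7   1. ]
40 40 x -18.7 15.9 z [-6.4 -4.6 -3.6 -1.1]
50 33 x -18.8 13.1 z [-7.2 -5.2 -4.6  0.7]
60 39 x -17.8 14.5 z [-5.9 -4.5 -3.6  1. ]
70 38 x -17.9 15.8 z [-7.4 -4.5 -3.1  1.1]
80 39 x -16.8 15.2 z [-7.2 -5.1 -3.9 -1.5]
90 38 x -18.9 15.2 z [-7.7 -5.8 -4.4  0.4]
100 40 x -16.6 14.1 z [-5.9 -2.7 -0.1  7.9]
roof (array([616.1,  42.5]), array([92. , 84.2]), 11.2) 0.08421737394755754
top 181 ymax [103.4 106.1 106.4 106.5]
70 28 x -16.9 5.5 z [-7.9 -6.4 -5.8 -4.5]
80 55 x -17.3 14.1 z [-8.2 -6.3 -5.6 -4.2]
90 59 x -17.0 14.4 z [-7.1 -6.6 -5.7 -4.5]
100 37 x -16.8 14.6 z [-6.9 -5.4 -4.4 -3.5]
roof (array([617.5,  42.7]), array([91.5, 79.8]), 11.0) 0.08530515207522914
```

```bash
python3 to.py .4488,.0102,.065,11.2; python3 -m jog '0.002 0 0.04 0 0 0 0; 0.002 0.01 0.07 0 0 0 0; 0.002 0.019 0.0768 0 0 0 0; 0.002 0.019 0.0768 0 0 0 0; 0.002 0.019 0.0768 0 0 0 0'
python3 to.py .4488,.0102,.0648,11.2
python3 - <<'E'
from h import *
for c in('scene','top'):
    s=read_state();p,d=capture(c);a=p[170:260,290:390,::-1] if c=='scene' else p[110:210,250:350,::-1];cv2.imwrite(f'pics/{c}2.png',cv2.resize(a,None,fx=6,fy=6,interpolation=cv2.INTER_CUBIC))
    W,u,v=cloud(c,d);H=np.array([[.981,.195,0],[-.195,.981,0],[0,0,1]]);T=(W-[.5721,.0337,0])@H.T*1000
    for x0 in range(-70,40,10):
        w=T[(T[:,0]>x0)&(T[:,0]<x0+10)&(abs(T[:,1])<28)&(T[:,2]>48)&(T[:,2]<90)]
        if len(w)>4:print(c,x0,len(w),'y',w[:,1].min().round(1),w[:,1].max().round(1),'z',np.percentile(w[:,2],[5,50,70,90]).round(1))
E
```

```text
pos [0.4303 0.0049 0.1416] heading 11.19 tool z [ 8.e-04 -4.e-04 -1.e+00] F [ 0.6  0.3 -0.4] M [ 0.05 -0.   -0.01] op 0.505 t 6.75
.4488,.0102,.065,11.2 -> [0.0016 0.0192 0.0766] turn z -0.01
time_s: 7.38
position: [0.4482, 0.0113, 0.0656]
tcp_rot: [[-0.196, 0.981, 0.001], [0.981, 0.196, -0.0], [-0.001, 0.001, -1.0]]
force: [0.2, 0.0, -1.0]
opening: 0.503
pos [0.4482 0.0113 0.0656] heading 11.29 tool z [ 1.2e-03 -3.0e-04 -1.0e+00] F [ 0.2  0.  -1. ] M [ 0.05  0.05 -0.07] op 0.503 t 7.375
.4488,.0102,.0648,11.2 -> [-0.0012  0.0004  0.0008] turn z 0.09
scene -70 35 y -15.5 20.2 z [53.9 69.2 70.3 71.5]
scene -60 38 y -16.0 18.2 z [53.2 69.5 71.1 71.8]
scene -50 34 y -16.0 17.3 z [51.9 69.6 70.9 72.7]
scene -40 35 y -15.3 16.1 z [53.8 69.9 70.6 72.4]
scene -30 45 y -15.2 16.9 z [52.5 69.  70.6 71.8]
scene -20 6 y -12.1 13.7 z [61.  64.7 68.6 72.9]
scene 0 46 y -27.0 26.6 z [82.2 84.7 85.9 86.3]
scene 10 48 y -27.1 28.0 z [82.2 84.4 85.1 86.5]
scene 20 47 y -27.7 27.1 z [81.3 84.8 85.6 86.8]
scene 30 47 y -27.7 27.5 z [81.5 84.4 85.5 86.8]
top -60 5 y -14.7 -9.7 z [70.4 71.7 72.2 72.8]
top -50 33 y -14.4 12.2 z [69.  71.4 72.3 73.5]
top -40 48 y -14.2 16.6 z [69.1 71.1 72.4 73.1]
top -30 46 y -12.9 16.9 z [68.  70.5 71.5 73.5]
top 0 126 y -27.9 27.9 z [49.5 83.6 85.  86.6]
top 10 83 y -27.7 27.5 z [82.5 85.2 86.  87.3]
top 20 88 y -27.4 27.7 z [82.7 85.2 86.  86.8]
top 30 89 y -27.4 28.0 z [82.7 85.2 85.8 87.3]
```

View pics/scene2.png

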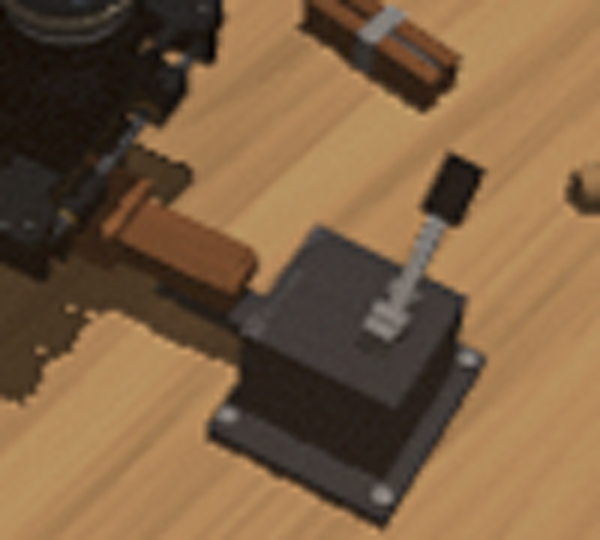

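View pics/top2.png

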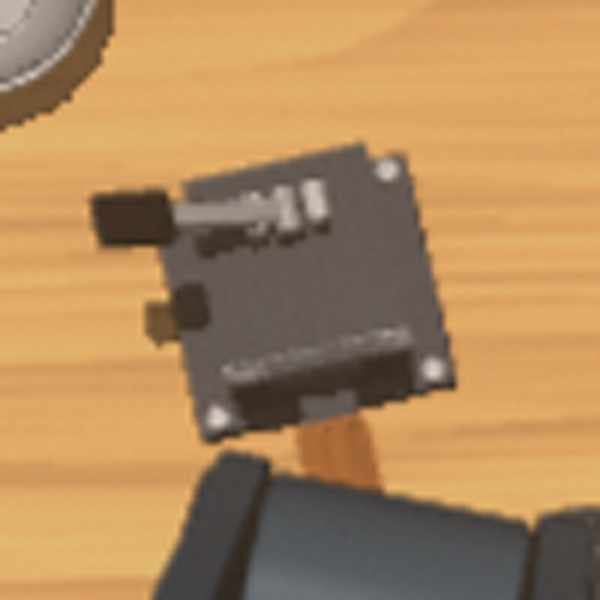

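Tenon measured about 1 mm to +y and 0.8 mm high of the slot axis. I'll correct that and enter the lead-in gently.

```bash
python3 -m jog '-0.0011 0 0.0008 0 0 0 0; -0.0011 0.006 0.0008 0 0 0 0; -0.0011 0.012 0.0008 0 0 0 0; -0.0011 0.017 0.0008 0 0 0 0; -0.0011 0.021 0.0008 0 0 0 0; -0.0011 0.025 0.0008 0 0 0 0; -0.0011 0.028 0.0008 0 0 0 0; -0.0011 0.028 0.0008 0 0 0 0'
python3 to.py
```

```text
time_s: 8.48
position: [0.4757, 0.016, 0.0639]
tcp_rot: [[-0.196, 0.981, 0.0], [0.981, 0.196, -0.0], [-0.0, 0.0, -1.0]]
force: [0.1, 1.4, -1.5]
opening: 0.504
pos [0.4757 0.016  0.0639] heading 11.32 tool z [ 2.e-04 -1.e-04 -1.e+00] F [ 0.1  1.4 -1.5] M [ 0.07  0.04 -0.02] op 0.504 t 8.475
```

```bash
python3 -m jog '0 0.003 0 0 0 0 0; 0 0.006 0 0 0 0 0; 0 0.009 0 0 0 0 0; 0 0.012 0 0 0 0 0; 0 0.015 0 0 0 0 0; 0 0.018 0 0 0 0 0; 0 0.018 0 0 0 0 0'
python3 to.py
```

```text
time_s: 9.35
position: [0.4935, 0.0195, 0.064]
tcp_rot: [[-0.196, 0.981, 0.0], [0.981, 0.196, -0.0], [-0.0, 0.0, -1.0]]
force: [0.2, -0.3, -1.6]
opening: 0.502
pos [0.4935 0.0195 0.064 ] heading 11.31 tool z [ 5.e-04 -1.e-04 -1.e+00] F [ 0.2 -0.3 -1.6] M [ 0.02  0.01 -0.06] op 0.502 t 9.35
```

```bash
python3 -m jog '0 0.0015 0 0 0 0 0; 0 0.003 0 0 0 0 0; 0 0.004 0 0 0 0 0; 0 0.004 0 0 0 0 0' | grep -E 'pos|force'
python3 to.py
```

```text
position: [0.4972, 0.0203, 0.064]
force: [-0.0, -0.2, -0.7]
pos [0.4972 0.0203 0.064 ] heading 11.31 tool z [ 1.e-04 -0.e+00 -1.e+00] F [-0.  -0.2 -0.7] M [0.09 0.07 0.01] op 0.504 t 9.85
```

```bash
python3 -m jog '0 0.001 0 0 0 0 0; 0 0.002 0 0 0 0 0; 0 0.002 0 0 0 0 0' | grep -E 'pos|force'
```

```text
position: [0.4992, 0.0207, 0.064]
force: [-0.8, 0.3, -0.6]
```

```bash
python3 -m jog '0 0.001 0 0 0 0 0; 0 0.002 0 0 0 0 0; 0 0.002 0 0 0 0 0' | grep -E 'pos|force'
```

```text
position: [0.5011, 0.0211, 0.064]
force: [0.3, -0.7, -0.8]
```

Tip is about 34 mm in and moving freely. Continuing in small steps.

```bash
python3 -m jog '0 0.001 0 0 0 0 0; 0 0.002 0 0 0 0 0; 0 0.002 0 0 0 0 0' | grep -E 'pos|force'
```

```text
position: [0.5031, 0.0215, 0.064]
force: [0.0, 0.2, -0.8]
```

```bash
python3 -m jog '0 0.001 0 0 0 0 0; 0 0.002 0 0 0 0 0; 0 0.002 0 0 0 0 0' | grep -E 'pos|force'
```

```text
position: [0.5051, 0.0219, 0.064]
force: [-0.2, 0.5, -1.7]
```

```bash
python3 -m jog '0 0.001 0 0 0 0 0; 0 0.002 0 0 0 0 0; 0 0.002 0 0 0 0 0' | grep -E 'pos|force'
```

```text
position: [0.507, 0.0223, 0.064]
force: [0.4, -0.4, -1.8]
```

```bash
python3 -m jog '0 0.001 0 0 0 0 0; 0 0.002 0 0 0 0 0; 0 0.002 0 0 0 0 0' | grep -E 'pos|force'
```

```text
position: [0.509, 0.0227, 0.064]
force: [0.6, -0.4, -2.3]
```

```bash
python3 -m jog '0 0.001 0 0 0 0 0; 0 0.002 0 0 0 0 0; 0 0.002 0 0 0 0 0' | grep -E 'pos|force'
```

```text
position: [0.5109, 0.0231, 0.064]
force: [-0.1, 0.3, -1.0]
```

```bash
python3 -m jog '0 0.001 0 0 0 0 0; 0 0.002 0 0 0 0 0; 0 0.002 0 0 0 0 0' | grep -E 'pos|force'
```

```text
position: [0.5129, 0.0234, 0.064]
force: [0.4, -0.0, -1.2]
```

Run:
```python
from h import *
a=[]
for c in('scene','top'):
    p,d=capture(c);q=p[170:260,290:390,::-1] if c=='scene' else p[110:200,250:350,::-1];a.append(cv2.resize(q,None,fx=4,fy=4,interpolation=cv2.INTER_CUBIC))
cv2.imwrite('pics/in1.png',np.hstack(a))
```

```text
(no output)
```

View pics/in1.png

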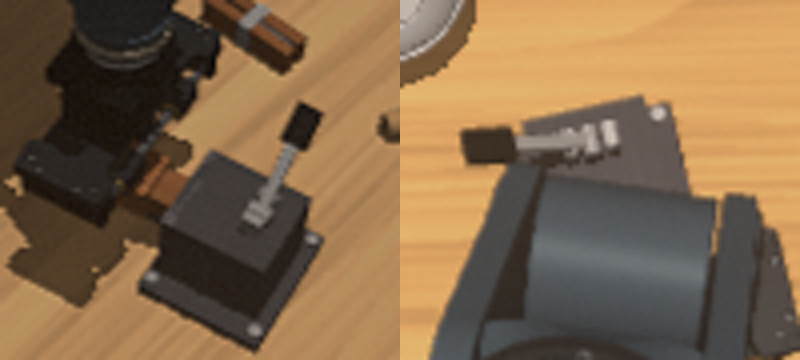

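The left picture shows the tenon well inside the slot at about (165,190), with the shoulder still outside. Continuing.

```bash
python3 -m jog '0 0.001 0 0 0 0 0; 0 0.002 0 0 0 0 0; 0 0.002 0 0 0 0 0' | grep -E 'pos|force'
```

```text
position: [0.5149, 0.0238, 0.064]
force: [0.0, -0.2, -1.2]
```

```bash
python3 -m jog '0 0.001 0 0 0 0 0; 0 0.002 0 0 0 0 0; 0 0.002 0 0 0 0 0' | grep -E 'pos|force'
```

```text
position: [0.5168, 0.0242, 0.064]
force: [0.6, -1.1, -1.6]
```

```bash
python3 -m jog '0 0.001 0 0 0 0 0; 0 0.002 0 0 0 0 0; 0 0.002 0 0 0 0 0' | grep -E 'pos|force'
```

```text
position: [0.5188, 0.0246, 0.064]
force: [-0.1, -0.9, 0.2]
```

```bash
python3 -m jog '0 0.001 0 0 0 0 0; 0 0.002 0 0 0 0 0; 0 0.002 0 0 0 0 0' | grep -E 'pos|force'
```

```text
position: [0.5207, 0.025, 0.0639]
force: [-0.2, -0.3, -0.1]
```

```bash
python3 -m jog '0 0.001 0 0 0 0 0; 0 0.002 0 0 0 0 0; 0 0.002 0 0 0 0 0' | grep -E 'pos|force'
```

```text
position: [0.5212, 0.0254, 0.0638]
force: [-4.9, -2.7, 1.2]
```

```bash
python3 -m jog '0 0.001 0 0 0 0 0; 0 0.002 0 0 0 0 0; 0 0.002 0 0 0 0 0' | grep -E 'pos|force'
```

```text
position: [0.523, 0.0257, 0.0638]
force: [-4.3, -2.2, 2.4]
```

Contact: axial force is about 5 N and the cushion is giving. A little more.

```bash
python3 -m jog '0 0.001 0 0 0 0 0; 0 0.0015 0 0 0 0 0; 0 0.0015 0 0 0 0 0' | grep -E 'pos|force'; python3 to.py
```

```text
position: [0.524, 0.026, 0.0638]
force: [-5.4, -4.0, 2.0]
pos [0.524  0.026  0.0638] heading 11.29 tool z [-4.1e-03  2.0e-04 -1.0e+00] F [-5.4 -4.   2. ] M [-0.46  0.77 -0.28] op 0.502 t 15.575
```

```bash
python3 -m jog '0 -0.0008 0 0 0 0 0; 0 -0.0008 0 0 0 0 0' | grep -E 'pos|force'; python3 -m jog '0 0 0 0 0 0 0.6; 0 0 0 0 0 0 0.7; 0 0 0 0 0 0 0.8; 0 0 0 0 0 0 0.8; 0 0 0 0 0 0 0.8'; python3 to.py
```

```text
position: [0.5241, 0.0259, 0.0638]
force: [-5.3, -1.6, 1.6]
time_s: 16.45
position: [0.5254, 0.0259, 0.064]
tcp_rot: [[-0.196, 0.981, 0.0], [0.981, 0.196, -0.0], [-0.0, 0.0, -1.0]]
force: [0.0, -0.3, -0.4]
opening: 0.792
pos [0.5254 0.0259 0.064 ] heading 11.31 tool z [ 4.e-04 -0.e+00 -1.e+00] F [ 0.  -0.3 -0.4] M [ 0.02  0.06 -0.02] op 0.792 t 16.45
```

Released with no force. I'll lift straight up, check the pin and shut the fingers.

```bash
python3 -m jog '0 0 -0.03 0 0 0 0.8; 0 0 -0.08 0 0 0 0.8; 0 0 -0.13 0 0 0 0.5; 0 0 -0.16 0 0 0 0; 0 0 -0.16 0 0 0 0; 0 0 -0.16 0 0 0 0; 0 0 -0.16 0 0 0 0'; python3 to.py .6242,.1053,.205; python3 look.py w3
python3 - <<'E'
from h import *
p,d=capture('scene');cv2.imwrite('pics/s3.png',cv2.resize(p[160:260,280:400,::-1],None,fx=5,fy=5,interpolation=cv2.INTER_CUBIC))
D=np.load('w3.npz');W=D['W'];H=np.array([[.981,.195,0],[-.195,.981,0],[0,0,1]]);T=(W-[.5721,.0337,0])@H.T*1000
b=T[(T[:,0]>-110)&(T[:,0]<-3)&(abs(T[:,1])<30)&(T[:,2]>70)&(T[:,2]<85)];print('body',b.min(0),b.max(0),np.median(b[:,2]))
l=T[(T[:,0]>30)&(T[:,0]<100)&(T[:,1]>10)&(T[:,1]<110)&(T[:,2]>125)&(T[:,2]<170)];print('pad',len(l),l.min(0) if len(l) else 0,l.max(0) if len(l) else 0)
E
```

```text
time_s: 17.32
position: [0.5242, 0.0261, 0.2224]
tcp_rot: [[-0.196, 0.981, -0.003], [0.981, 0.196, 0.001], [0.001, -0.003, -1.0]]
force: [-0.8, 0.3, -0.6]
opening: 0.317
pos [0.5242 0.0261 0.2224] heading 11.3 tool z [-3.5e-03  6.0e-04 -1.0e+00] F [-0.8  0.3 -0.6] M [ 0.07  0.02 -0.08] op 0.317 t 17.325
.6242,.1053,.205 -> [0.0581 0.1137 0.0171] turn z 
[0.52415503 0.02606702 0.2223695 ] [-0.10255711  0.13766564 -0.24376226]
body [-90.00214446 -21.27267847  70.0171704 ] [-3.04580227 22.81905243 79.01436835] 76.58411293204811
pad 30 [ 62.60068925  35.19021722 125.08162056] [ 69.41098524  40.87935806 128.83628983]
```

View pics/w3.png

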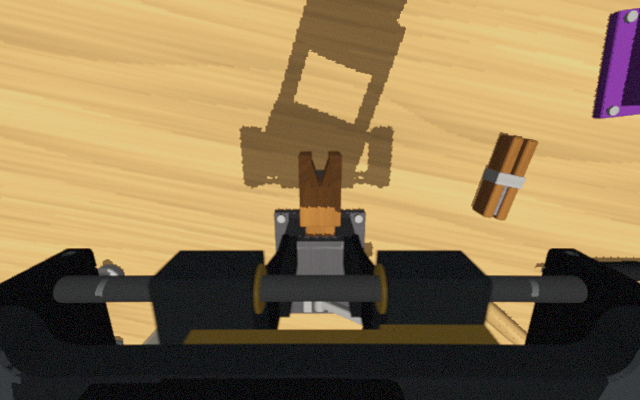

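View pics/s3.png

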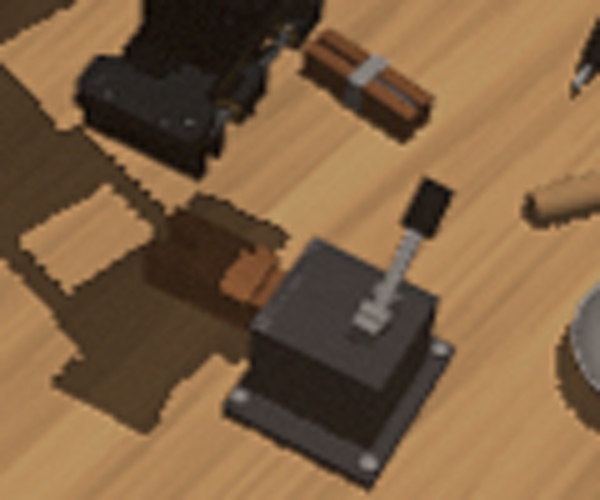

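The pin sits home, level and centred: body rear at -90 mm, so the tip is about 55 mm in. Next, above the lever pad.

```bash
python3 -m jog '0.02 0.03 0 0 0 0 0; 0.04 0.07 0 0 0 0 0; 0.057 0.114 0 0 0 0 0; 0.057 0.114 0.01 0 0 0 0; 0.057 0.114 0.017 0 0 0 0; 0.057 0.114 0.017 0 0 0 0'; python3 to.py .6242,.1053,.205
python3 - <<'E'
from h import *
p,d=capture('scene');cv2.imwrite('pics/s4.png',cv2.resize(p[140:260,280:420,::-1],None,fx=5,fy=5,interpolation=cv2.INTER_CUBIC))
E
```

```text
time_s: 18.18
position: [0.6238, 0.1036, 0.2054]
tcp_rot: [[-0.195, 0.981, -0.004], [0.981, 0.195, -0.0], [0.001, -0.004, -1.0]]
force: [-0.7, 0.6, -0.1]
opening: 0.003
pos [0.6238 0.1036 0.2054] heading 11.27 tool z [-4.4e-03 -1.0e-04 -1.0e+00] F [-0.7  0.6 -0.1] M [ 0.02 -0.05 -0.  ] op 0.003 t 18.175
.6242,.1053,.205 -> [0.0016 0.0007 0.0004] turn z
```

View pics/s4.png

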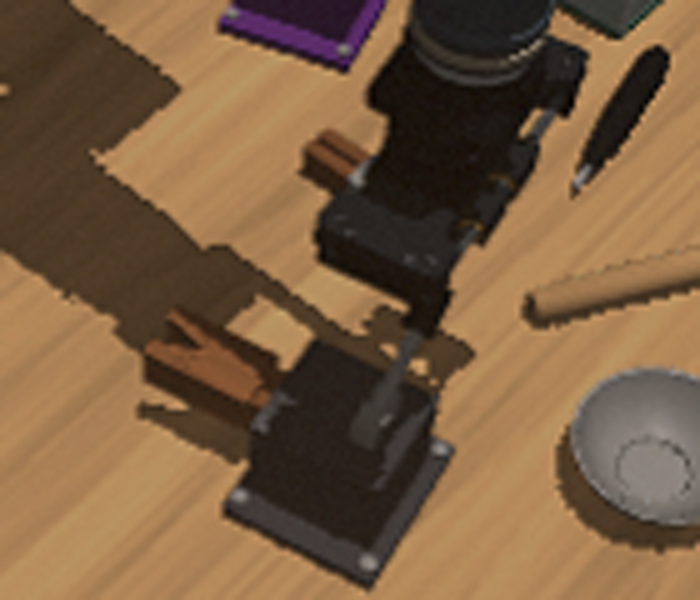

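Fingers are closed over the pad at about (415,320). Pressing down, following the arc outward.

```bash
python3 -m jog '0.002 0 0.012 0 0 0 0; 0.002 0 0.024 0 0 0 0; 0.002 0 0.034 0 0 0 0; 0.004 0 0.044 0 0 0 0; 0.006 0 0.054 0 0 0 0; 0.008 0 0.064 0 0 0 0;0.009 0 0.072 0 0 0 0'; python3 to.py
```

```text
time_s: 19.1
position: [0.6241, 0.1135, 0.1344]
tcp_rot: [[-0.196, 0.981, 0.0], [0.981, 0.196, 0.0], [0.0, 0.0, -1.0]]
force: [-0.8, 1.2, 2.1]
opening: 0.01
pos [0.6241 0.1135 0.1344] heading 11.32 tool z [ 1.e-04  3.e-04 -1.e+00] F [-0.8  1.2  2.1] M [0.21 0.07 0.03] op 0.01 t 19.1
```

```bash
python3 -m jog '0.001 0 0.004 0 0 0 0; 0.002 0 0.008 0 0 0 0; 0.002 0 0.011 0 0 0 0; 0.002 0 0.0125 0 0 0 0; 0.002 0 0.0125 0 0 0 0'; python3 to.py
```

```text
time_s: 19.73
position: [0.6235, 0.1148, 0.1223]
tcp_rot: [[-0.196, 0.981, -0.0], [0.981, 0.196, -0.0], [-0.0, -0.0, -1.0]]
force: [0.3, -0.5, -0.3]
opening: 0.009
pos [0.6235 0.1148 0.1223] heading 11.32 tool z [-4.e-04 -4.e-04 -1.e+00] F [ 0.3 -0.5 -0.3] M [ 0.01  0.01 -0.02] op 0.009 t 19.725
```

```bash
python3 -m jog '0 0 0.001 0 0 0 0; 0 0 0.002 0 0 0 0; 0 0 0.002 0 0 0 0'|grep -E 'pos|force'
```

```text
position: [0.6235, 0.1148, 0.1213]
force: [-1.4, -0.2, 6.6]
```

Run:
```python
from h import *
p,d=capture('scene');cv2.imwrite('pics/s5.png',cv2.resize(p[140:260,280:420,::-1],None,fx=5,fy=5,interpolation=cv2.INTER_CUBIC))
```

```text
(no output)
```

View pics/s5.png

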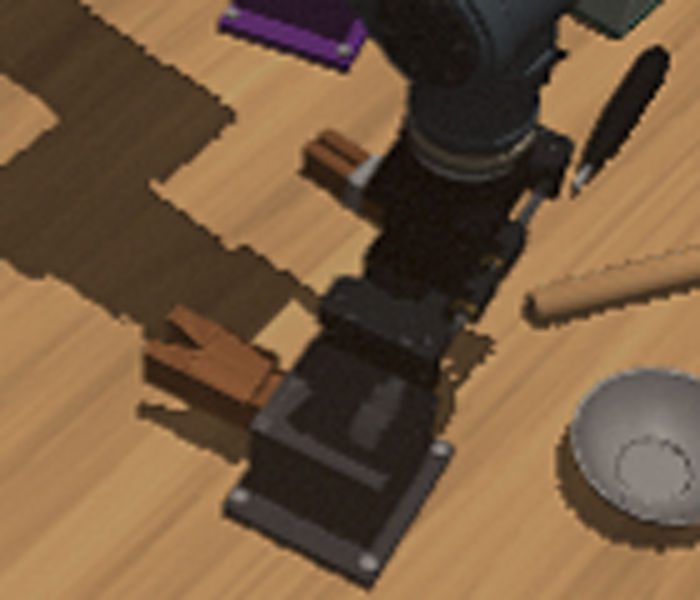

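The reaction rose to 6.6 N at fingertip height 102 mm, which is flat. One small confirming push, then retreat up.

```bash
python3 -m jog '0 0 0.001 0 0 0 0; 0 0 0.001 0 0 0 0'|grep -E 'pos|force'; python3 -m jog '0 0 -0.02 0 0 0 0; 0 0 -0.06 0 0 0 0; 0 0 -0.12 0 0 0 0; -0.04 -0.05 -0.14 0 0 0 0; -0.09 -0.09 -0.15 0 0 0 0; -0.14 -0.14 -0.15 0 0 0 0; -0.15 -0.15 -0.15 0 0 0 0; -0.15 -0.15 -0.15 0 0 0 0'; python3 look.py w6
python3 - <<'E'
from h import *
a=[]
H=np.array([[.981,.195,0],[-.195,.981,0],[0,0,1]])
for c in('scene','top'):
    p,d=capture(c);q=p[140:260,280:420,::-1] if c=='scene' else p[80:200,210:350,::-1];a.append(cv2.resize(q,None,fx=2.85,fy=2.85,interpolation=cv2.INTER_CUBIC))
    W,u,v=cloud(c,d);T=(W-[.5721,.0337,0])@H.T*1000
    l=T[(T[:,0]>54)&(T[:,0]<76)&(T[:,1]>56)&(T[:,1]<88)&(T[:,2]>60)];print(c,'pad',len(l),np.percentile(l[:,2],[5,50,95]).round(1),l[:,1].max())
    b=T[(T[:,0]>-110)&(T[:,0]<-3)&(abs(T[:,1])<30)&(T[:,2]>70)&(T[:,2]<85)];print('body',len(b),b.min(0).round(1),b.max(0).round(1))
cv2.imwrite('pics/f.png',np.hstack(a))
E
python3 to.py
```

```text
position: [0.6236, 0.1148, 0.1212]
force: [-3.4, 0.2, 9.8]
time_s: 21.4
position: [0.5049, -0.0631, 0.2695]
tcp_rot: [[-0.192, 0.981, -0.0], [0.981, 0.192, -0.0], [-0.0, -0.0, -1.0]]
force: [0.9, -0.2, 0.0]
opening: 0.007
[ 0.50489791 -0.06313686  0.26954784] [ 2.6681635   0.94323038 -1.72582873]
scene pad 60 [ 96.7 100.8 104.3] 87.91137816136806
body 272 [-90.3 -23.5  70. ] [-5.3 23.6 80.9]
top pad 112 [ 98.4 101.8 104.5] 87.7840799255751
body 52 [-75.2  16.7  72.6] [-12.   22.2  80.3]
pos [ 0.5065 -0.0611  0.2695] heading 11.33 tool z [ 5.e-04  2.e-04 -1.e+00] F [-0.7 -0.4  0.6] M [ 0.02 -0.02  0.03] op -0.0 t 21.55
```

View pics/f.png

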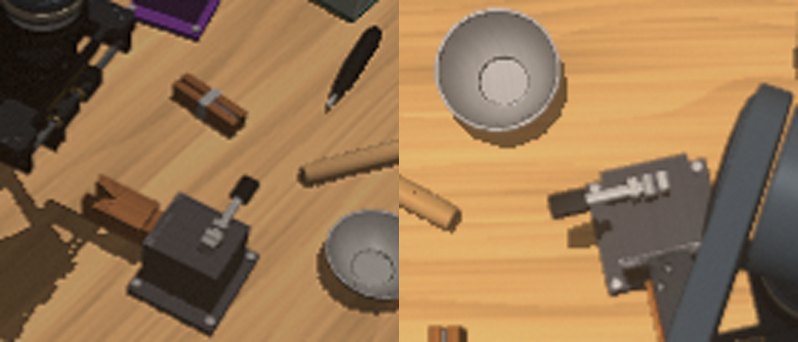

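View pics/w6.png

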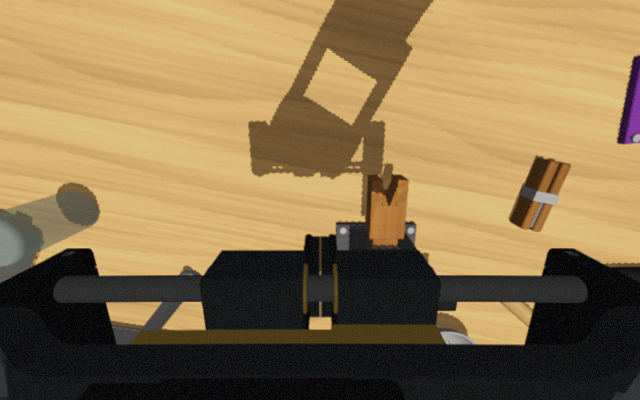

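The pad face is level at about 101–102 mm, the pin is unmoved (rear at -90 mm) and nothing touches the robot. Handing in.

```bash
python3 -m jog '0 0 0 0 0 0 0; 0 0 0 0 0 0 0' | grep force; python3 -c "
from rig import *
print(hand_in())"
```

```text
force: [-0.2, 0.4, 0.9]
the job is handed in; nothing more can be done
None
```

The bench pin is home in the grey steel holder with its clamp lever pressed flat, and I handed the job in at about 22 s.

- **Pin:** I slid the tenon straight in and met the cushion about 52–53 mm in. I pressed it roughly 3 mm further at about 6 N, then let go. After the lever was pressed, the back of the pin's body was still 90 mm from the mouth, so the tip is about 55 mm in. The pin was level and centred in the slot.
- **Lever:** I pressed the pad with the shut fingers until the reaction reached 9.8 N at the end stop. The pad's upper face then measured about 101–102 mm above the bench, against 102 mm when flat.
- **Surroundings:** I did not touch the purple and red look-alikes or any of the bystanders. The ones visible in the last pictures looked unmoved, but I did not measure them. The arm ended clear, with no force on it.

- **Unverified:** the cushion's depth comes only from arm travel and force, as the stop cannot be seen. While pressing, there was also a sideways force of about 3 N on the pin, which went once I let go.

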